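Stock the sloping carton stand

ROBOT

A 6-joint arm with a two-finger parallel gripper is mounted at the origin on the work surface. World frame = base frame: x ahead of the robot, y to its left, z up, the work surface at z = 0. Lengths are in m, angles in rad, forces in N, time in s.
With the tool pointing down it reaches from about 0.275 to 0.975 m from the base axis. Payload 8.4 kg.
Tool frame: the origin (TCP) lies at the very end of the fingers, on their centre line; the grasp point (between the pads) lies 19 mm behind it; z points along the fingers, y is the line along which they close (so a half turn about z gives the same grasp; the last joint's range is limited). The gripper opens to 92 mm and grips with 3 to 60 N. Pads are 20 mm wide; open, the fingers measure 128 mm over their backs; the gripper's body (75 mm by 189 mm) begins 69 mm behind the grasp point.
Start: joints at [1.236, 0.353, 1.633, -0, 1.155, -0.002], TCP at [0.204, 0.591, 0.215] pointing down, gripper open.
Joint ranges: [-2.63, 2.63], [-0.92, 2.1], [0.06, 2.66], [-1.3, 4.44], [0, 2.69], [-3.02, 3.02]. Speed limits (rad/s): [2.22, 2.22, 2.79, 3.14, 3.14, 3.14].

INTERFACE

Orientations are given as a rotation vector (axis times angle).
In Python, from cell import sense, snapshot, get_calibration, finish_job gives the robot as it stands.
- The arm moves only by the tool send_rows, never from a script. Its argument "plan" is a list of rows, each an object of numbers: "tx", "ty", "tz": the shift along the tool's x, y, z in mm; "ax", "ay", "az": the turn, a rotation vector about the tool's x, y, z in rad; "hand": the finger opening in mm, from 0 to 91.9. A call has 1 to 5 rows; each row shifts and turns the commanded pose from where the row before left it, along the tool's axes as they then stand; what a row does not reach is not made up. A row lasts 1/8 s, in which the tool goes at most 62.5 mm and 10.7 degrees, less where a joint would pass 70% of its speed; a pose out of reach is approached as far as the arm can. A call with a gripper value outside its range is refused whole. The fingers move at their own pace and stop on an object; "squeeze" is the grip in N (left out, the last holds). Time passes only in rows, so rows that do not move let the fingers close. It gives the time, the measured TCP pose, the force, the opening and the grip force at its end, in the units of the state.
- sense(): the state, without advancing time (a new reading comes with each control period).
- snapshot(name): name is "side" or "top"; returns the picture (384x512x3 uint8, red, green, blue); there is no depth.
- get_calibration(name): a dict with "camera_matrix" (3x3 intrinsics, pixels), "k1" (the pictures are not rectified: a ray, as slopes to the right and down, at radius r is drawn at 1 + k1 r^2 times it, then the intrinsics apply), "eye" and "rotation" of the camera in the world. Camera axes: x right, y down, z forward; pixel columns grow to the right and rows downward; lengths in m; the calibration is good to about 2 mm. A picture is of the moment at which its call begins. get_calibration takes no time and is no camera call.
- finish_job(): hands the job in; it is judged then, once.
The state is a dict: "time": time; "joint_positions": joint angles; "qd": joint speeds; "joint_torque": joint torques, N m; "tool_pos": TCP position; "eef_rot": TCP orientation; "ft_force": force on the tool from outside, world axes, zero at the start; "ft_torque": the same for the moment, N m; "finger_gap": finger opening in m; "grasp_force": force on a finger pad.
Only numpy, scipy, OpenCV 4.12 (cv2) and the standard library are available. Lean on these libraries where they do the work, as an engineer would, in place of code of your own. Each camera call takes 0.05 s, during which the arm holds its last target. There are 200 camera calls.

TASK

Stock the sloping stand: bring the large carton, which is too wide to grasp, from the ledge down the slope until it lies flat in the middle, fully home and square against the backstop. Then stack the medium carton on it, and the small one on that; each must lie flat in the middle, its short end square and fully home against the backstop before the next one is added. Let go of everything and leave the other things on the bench alone.

Things in the scene. Friction and masses are not known exactly. Their poses are not given: they have to be found in the camera images.
- stand: Fixed aluminium stand, 150 mm wide (y). Origin on the bench below its middle; +x is the horizontal direction in which the deck falls, towards the backstop; z is up. A level ledge, top 70 mm above the bench, runs from x = -131 to -40 mm. At x = -40 mm begins the deck, which falls at 15 degrees to the foot of the backstop at x = 130 mm, 24.5 mm above the bench. No side walls. The deck does not let cartons slide by themselves: they must be pushed.
- deck: The sloping deck and backstop of the stand (fixed to it). Origin in the middle of the inner corner, where the deck's upper surface meets the backstop's face. x points down the slope into the backstop (the backstop's face is x = 0, the deck lies at negative x, 176 mm long), y is level along the backstop, z is square to the deck, up along the backstop. Deck and backstop 150 mm wide; the backstop, 6 mm thick, rises to z = 110 mm.
- carton_large: Closed cardboard carton, 100 mm (x) by 120 mm (y) by 45 mm high (z), about 0.5 kg, too wide to grasp. Origin at the centre of its underside. It starts lying on the ledge of the stand, somewhat askew; one of its 120 mm wide faces, +x, goes against the backstop.
- carton_medium: Closed cardboard carton, 85 mm (x) by 62 mm (y) by 40 mm high (z), about 0.28 kg, white tape along x over its top. Origin at the centre of its underside. Lies flat on the bench to the robot's right; either of its 62 mm wide ends (+x or -x) goes against the backstop.
- carton_small: Closed cardboard carton, 65 mm (x) by 48 mm (y) by 36 mm high (z), about 0.16 kg, white tape along x over its top. Origin at the centre of its underside. Lies flat on the bench to the robot's right (medium and small may swap places); either of its 48 mm wide ends (+x or -x) goes against the backstop.
- spice_jar: Bystander, leave alone: closed jar, 56 mm across, 95 mm high. Origin at the centre of its underside.
- salt_can: Bystander, leave alone: can, 72 mm across, 120 mm high. Origin at the centre of its underside.
- mix_bowl: Bystander, leave alone: steel bowl, 170 mm across, 75 mm high. Origin at the centre of its underside.
- foil_carton: Bystander, leave alone: long white carton, 310 (x) by 50 (y) by 50 mm. Origin at the centre of its underside.
- measure_cup: Bystander, leave alone: steel mug, 80 mm across, 70 mm high, handle at +y. Origin at the centre of its underside.
- scraper: Bystander, leave alone: spatula lying flat along its x axis. Origin under its middle.
- spoon: Bystander, leave alone: spoon lying flat along its x axis. Origin under its middle.
There are look-alikes about, which are no part of the job. Leave any orange look-alike of the carton_medium alone. Leave any green look-alike of the carton_small alone.

How it is judged:
On the way, in this order (a step that is already met when the one before it is completed fails the run):
1. the large carton lies on the deck, home against the backstop (x of carton_large in the frame of deck between -0.055 and -0.045 m and y of carton_large in the frame of deck between -0.02 and 0.02 m and z of carton_large in the frame of deck between -0.004 and 0.004 m and angle between the x axis of carton_large and the x axis of deck, either way round below 0.09 rad and angle between the z axis of carton_large and the z axis of deck, either way round below 0.06 rad and angle between carton_large's own z axis and vertical below 1 rad and linear speed of carton_large below 0.02 m/s), for 0.2 s.
2. the medium carton lies on it, home against the backstop (all of step 1 and x of carton_medium in the frame of deck between -0.0475 and -0.0375 m and y of carton_medium in the frame of deck between -0.02 and 0.02 m and z of carton_medium in the frame of deck between 0.041 and 0.049 m and angle between the x axis of carton_medium and the x axis of deck, either way round below 0.09 rad and angle between the z axis of carton_medium and the z axis of deck, either way round below 0.06 rad and angle between carton_medium's own z axis and vertical below 1 rad and linear speed of carton_medium below 0.02 m/s), for 0.2 s.
3. the small carton lies on the medium one, home against the backstop (all of step 2 and x of carton_small in the frame of deck between -0.0375 and -0.0275 m and y of carton_small in the frame of deck between -0.02 and 0.02 m and z of carton_small in the frame of deck between 0.081 and 0.089 m and angle between the x axis of carton_small and the x axis of deck, either way round below 0.09 rad and angle between the z axis of carton_small and the z axis of deck, either way round below 0.06 rad and angle between carton_small's own z axis and vertical below 1 rad and linear speed of carton_small below 0.02 m/s), for 0.2 s.
At the end, for the whole second after the job is handed in: All three cartons at rest, large flat on the deck, medium on it, small on top: each with its end within 5 mm of the backstop and square to it within 5 degrees, lying flat (within 4 mm of its height in the stack), right way up, its middle within 20 mm of the deck's centre line, and released (all of step 3); the robot touches nothing.
It fails at once if a bystander is moved by more than 25 mm (distance of any of spice_jar, salt_can, mix_bowl, foil_carton, measure_cup, scraper, spoon from where it was at the start of the episode above 0.025 m).
It also fails if it takes over 72 s, if anything falls off the work surface, if the arm or the gripper's body presses on something with over 40 N, if the wrist force passes 120 N, or if a joint passes its speed limit or range.

## Working session

There is one attempt and no reset: what is moved stays moved. The work goes in short steps, Python scripts to look and compute and a tool call to move; the robot and the scene stay as the last step left them, time stands still between calls to the robot, and variables do not carry over. Pictures are saved under pics/ and viewed, at most 10 in all, crops included, and the job is handed in when it is done.

Besides the shell and the picture viewer there is one more tool, called after "Call:" as name(argument=value, ...), one argument or row to a line, values as JSON. send_rows: Moves the arm, as the interface text tells. Its arguments: {"type":"object","properties":{"plan":{"type":"array"},"squeeze":{"type":"number"}},"required":["plan"]}

```bash
mkdir -p pics; ls
python3 - <<'E'
from cell import *
import cv2
for n in("side","top"):
    cv2.imwrite(f"pics/{n}0.png",snapshot(n)[...,::-1]); print(n,get_calibration(n))
print(sense())
E
```

```text
pics
side {'camera_matrix': array([[444.27739445,   0.        , 257.11968485],
       [  0.        , 444.27739445, 196.87376376],
       [  0.        ,   0.        ,   1.        ]]), 'k1': -0.12290456039346614, 'eye': array([ 0.36469666, -1.23821733,  0.7746292 ]), 'rotation': array([-2.07058974,  0.19957859, -0.08301995])}
top {'camera_matrix': array([[403.23949679,   0.        , 254.92734515],
       [  0.        , 403.23949679, 192.86759175],
       [  0.        ,   0.        ,   1.        ]]), 'k1': -0.055258812554273375, 'eye': array([ 0.31557356, -0.0041136 ,  1.18085832]), 'rotation': array([-2.19707145,  2.01477176, -0.21535252])}
{'time': 0.1, 'joint_positions': array([ 1.23558155e+00,  3.53554710e-01,  1.63404239e+00,  2.77203733e-05,
        1.15523664e+00, -2.37885182e-03]), 'qd': array([ 0.00070721, -0.00150146, -0.00159958,  0.00237789,  0.00076452,
        0.0003066 ]), 'joint_torque': array([ 4.24065638e-04, -5.94904411e+01, -3.34927332e+01,  6.99280109e-02,
        1.83482916e-02, -4.93579705e-05]), 'tool_pos': array([0.20403413, 0.5902832 , 0.21396132]), 'eef_rot': array([-5.20386135e-01, -3.09795610e+00,  1.91495362e-03]), 'ft_force': array([-0.14781902,  0.0514179 , -0.72398848]), 'ft_torque': array([ 0.02476473, -0.03612475, -0.04928186]), 'grasp_force': 0.0, 'finger_gap': 0.09208106133429757}
```

View pics/top0.png

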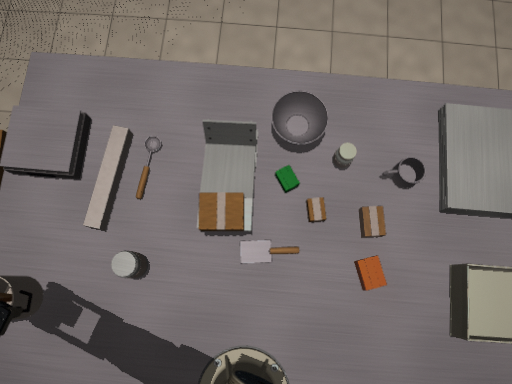

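View pics/side0.png

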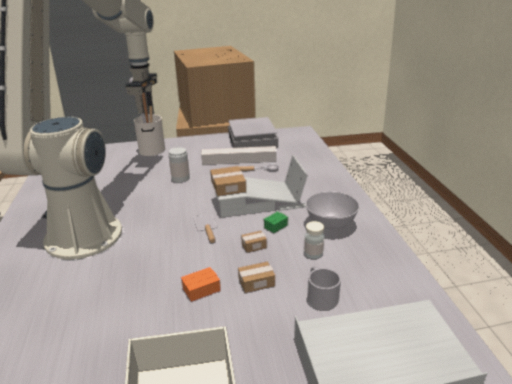

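The top view shows the stand at about (230,175), with the backstop at rows 122-145 and the large carton on the ledge at (222,210). The brown taped candidates are medium at (373,221) and small at (317,209). The orange (372,272) and green (287,178) boxes are look-alikes. I'll confirm this in an enlarged crop.

```bash
cat > h.py <<'E'
import numpy as np, cv2
from scipy.spatial.transform import Rotation as R
from cell import *
def dist(c,r): return c["k1"]
def ray(name,uv):
    c=get_calibration(name); K=c["camera_matrix"]; uv=np.atleast_2d(np.float64(uv))
    n=cv2.undistortPoints(uv[:,None],K,np.array([c["k1"],0,0,0]))[:,0]
    d=np.c_[n,np.ones(len(n))]@R.from_rotvec(c["rotation"]).as_matrix().T
    return c["eye"],d
def plane(name,uv,z):
    e,d=ray(name,uv); return e+d*((z-e[2])/d[:,2])[:,None]
def proj(name,P):
    c=get_calibration(name); M=R.from_rotvec(c["rotation"]).as_matrix().T
    return cv2.projectPoints(np.atleast_2d(np.float64(P)),cv2.Rodrigues(M)[0],-M@c["eye"],c["camera_matrix"],np.array([c["k1"],0,0,0]))[0][:,0]
def crop(name,x0,y0,x1,y1,s,out,img=None):
    im=snapshot(name) if img is None else img
    cv2.imwrite(out,cv2.resize(im[y0:y1,x0:x1,::-1],None,fx=s,fy=s,interpolation=cv2.INTER_CUBIC))
E
python3 - <<'E'
from h import *
crop("top",190,110,400,250,3.8,"pics/c1.png")
im=snapshot("top");h=cv2.cvtColor(im,cv2.COLOR_RGB2HSV)
for u,v in[(205,210),(222,210),(238,210),(367,221),(373,221),(317,209),(311,209),(372,272),(230,180),(230,130),(300,150)]: print((u,v),im[v,u],h[v,u])
E
```

```text
(205, 210) [123  86  48] [ 15 155 123]
(222, 210) [158 142 132] [ 12  42 158]
(238, 210) [121  84  47] [ 15 156 121]
(367, 221) [121  89  59] [ 15 131 121]
(373, 221) [154 138 128] [ 12  43 154]
(317, 209) [158 142 132] [ 12  42 158]
(311, 209) [124  87  48] [ 15 156 124]
(372, 272) [164  86  42] [ 11 190 164]
(230, 180) [139 138 132] [ 26  13 139]
(230, 130) [65 64 62] [20 12 65]
(300, 150) [55 51 52] [173  19  55]
```

View pics/c1.png

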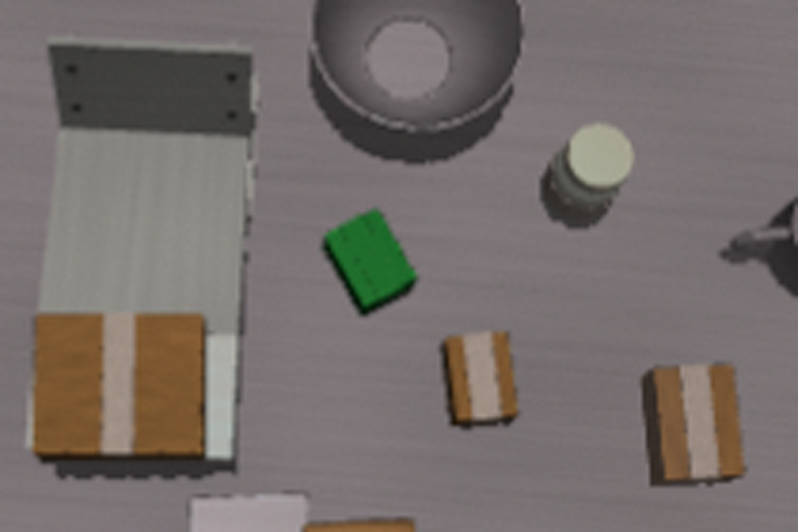

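```bash
cat >> h.py <<'E'
def top_rect(im,box,z,name="top"):
    x0,y0,x1,y1=box; h=cv2.cvtColor(im,cv2.COLOR_RGB2HSV).astype(int); H,S,V=h[...,0],h[...,1],h[...,2]
    m=((abs(H-14)<6)&(V>100)&(S>30)).astype(np.uint8); k=np.zeros_like(m); k[y0:y1,x0:x1]=1; m*=k
    n,l,st,c=cv2.connectedComponentsWithStats(m); i=1+np.argmax(st[1:,4]); 
    cs=cv2.findContours((l==i).astype(np.uint8)*255,cv2.RETR_EXTERNAL,cv2.CHAIN_APPROX_NONE)[0][0][:,0]
    P=plane(name,cs,z)[:,:2]; (c,(w,hh),a)=cv2.minAreaRect(np.float32(P*1000))
    return np.round(c,1),np.round((w,hh),1),a
E
python3 - <<'E'
from h import *
im=snapshot("top")
print("med",top_rect(im,(350,195,400,245),.04)); print("small",top_rect(im,(300,190,335,228),.036)); print("large",top_rect(im,(190,180,250,235),.115))
f=lambda p:np.array(p)/3.8+[190,110]
print("corner",plane("top",f([(58,130),(252,135)]),.0245))
s=np.radians(15);print("bs top",plane("top",f([(48,43),(252,50)]),.0245+.11*np.cos(s)))
print("ledge right",plane("top",f([(238,335),(234,460)]),.07))
print("ledge left",plane("top",f([(28,445)]),.07))
print("deck left kink?",plane("top",f([(37,312)]),.07))
for n,p in dict(salt=(125,264),jar=(347,152),spoon=(153,145)).items(): print(n,plane("top",[p],.1))
E
```

```text
med (array([ 507.7, -332.9]), array([85.6, 61.8]), 7.560486316680908)
small (array([ 529.3, -167.3]), array([64.7, 48.8]), 10.230123519897461)
large (array([487.8, 100.7]), array([ 97.8, 120.6]), 4.972596168518066)
corner [[0.69781029 0.17601277 0.0245    ]
 [0.70692498 0.0223815  0.0245    ]]
bs top [[0.72844577 0.17433811 0.13075184]
 [0.73581618 0.02550233 0.13075184]]
ledge right [[0.53604763 0.01840133 0.07      ]
 [0.44349459 0.0132122  0.07      ]]
ledge left [[0.44132275 0.16375952 0.07      ]]
deck left kink? [[0.54044198 0.16851185 0.07      ]]
salt [[0.32278822 0.34027203 0.1       ]]
jar [[ 0.68492523 -0.23508617  0.1       ]]
spoon [[0.65804835 0.3113075  0.1       ]]
```

Crop confirmed: medium is the large brown taped carton at (373,221), size 85.6x61.8. Small is the brown one at (317,209), size 64.7x48.8. Orange and green are excluded by colour. I'll start by squaring and centring the large carton sideways while it is on the ledge.

```bash
cat >> h.py <<'E'
YAW=.056; D=np.array([.702,.101,.0245])
Sf=R.from_euler("z",YAW); Df=R.from_euler("ZY",[YAW,np.radians(15)])
def tool(kind,yaw=YAW,tilt=0):
    # yaw: direction of "forward"; 'push': tool y left, tool x backwards; 'side': tool y forward, tool x left
    B=np.array([[-1,0,0],[0,1,0],[0,0,-1.]]).T if kind=="push" else np.array([[0,1,0],[1,0,0],[0,0,-1.]]).T
    return R.from_euler("ZY",[yaw,tilt])*R.from_matrix(B)
def go(p,rot):
    s=sense(); r=R.from_rotvec(s["eef_rot"])
    dr=(r.inv()*rot).as_rotvec()
    print("turn(tool)",dr.round(3)," shift mm in NOW axes",(r.inv().apply(p-s["tool_pos"])*1e3).round(1)," in TARGET axes",(rot.inv().apply(p-s["tool_pos"])*1e3).round(1),"t",s["time"],"F",s["ft_force"].round(1),"gap",round(s["finger_gap"],4))
def deck(p): return D+Df.apply(np.array(p)/1e3)
E
python3 - <<'E'
from h import *
go(np.array([.481,.20,.214]),tool("side"))
c=Sf.inv().apply(np.array([.4878,.1007,0])-D*[1,1,0]);print(c)
E
```

```text
turn(tool) [-1.000e-03  0.000e+00  1.182e+00]  shift mm in NOW axes [-389.3 -278.6    0.4]  in TARGET axes [-4.054e+02  2.546e+02  3.000e-01] t 0.25 F [ 0.1 -0.7 -0.2] gap 0.0919
[-0.21388101  0.0116894   0.        ]
```

Call:
send_rows(
  plan=[
    {"az":0.169,"hand":60},
    {"az":0.169,"hand":60},
    {"az":0.169,"hand":60},
    {"az":0.169,"hand":60},
    {"az":0.169,"hand":60},
  ],
)

```text
validation failed for argument at $.pl...
```

Call:
send_rows(
  plan=[
    {"az":0.169,"hand":60},
    {"az":0.169,"hand":60},
    {"tx":-35,"ty":22},
    {"tx":-35,"ty":22},
    {"tx":-35,"ty":22},
  ],
)

```text
validation failed for argument at $.pl...
```

Call:
send_rows(
  plan=[
    {"tx":-35,"ty":22},
    {"tx":-35,"ty":22},
    {"tx":-35,"ty":22},
    {"tx":-35,"ty":22},
    {"tx":-35,"ty":22},
  ],
)

```text
validation failed for argument at $.pl...
```

Call:
send_rows(
  plan=[
    {"tx":-35,"ty":22},
    {"tx":-35,"ty":22},
    {"tx":-35,"ty":22},
    {},
    {},
  ],
)

```text
validation failed for argument at $.pl...
```

Run:
```python
from h import *
go(np.array([.481,.19,.09]),tool("side"))
print(sense()["tool_pos"],sense()["joint_positions"].round(2))
```

```text
turn(tool) [-1.000e-03  0.000e+00  1.182e+00]  shift mm in NOW axes [-392.5 -288.   124.5]  in TARGET axes [-415.4  254.1  124.3] t 0.25 F [ 0.1 -0.7 -0.2] gap 0.0919
[0.20408838 0.5904984  0.2142695 ] [ 1.24  0.35  1.63 -0.    1.16 -0.  ]
```

Call:
send_rows(
  plan=[
    {"tx":0,"ty":0,"tz":0,"ax":0,"ay":0,"az":0.169,"hand":60},
    {"tx":0,"ty":0,"tz":0,"ax":0,"ay":0,"az":0.169,"hand":60},
    {"tx":0,"ty":0,"tz":0,"ax":0,"ay":0,"az":0.169,"hand":60},
    {"tx":0,"ty":0,"tz":0,"ax":0,"ay":0,"az":0.169,"hand":60},
    {"tx":0,"ty":0,"tz":0,"ax":0,"ay":0,"az":0.169,"hand":60},
  ],
)

```text
time: 0.88
tool_pos: [0.2041, 0.5906, 0.2144]
eef_rot: [1.752, 2.607, -0.0]
ft_force: [0.6, 0.4, -0.2]
finger_gap: 0.0597
grasp_force: 0.0
```

Call:
send_rows(
  plan=[
    {"tx":0,"ty":0,"tz":0,"ax":0,"ay":0,"az":0.169,"hand":60},
    {"tx":0,"ty":0,"tz":0,"ax":0,"ay":0,"az":0.169,"hand":60},
    {"tx":-41,"ty":25,"tz":0,"ax":0,"ay":0,"az":0,"hand":60},
    {"tx":-41,"ty":25,"tz":0,"ax":0,"ay":0,"az":0,"hand":60},
    {"tx":-41,"ty":25,"tz":0,"ax":0,"ay":0,"az":0,"hand":60},
  ],
)

```text
time: 1.5
tool_pos: [0.2864, 0.4708, 0.2145]
eef_rot: [2.159, 2.282, 0.0]
ft_force: [1.0, 0.2, 0.5]
finger_gap: 0.0601
grasp_force: 0.0
```

Call:
send_rows(
  plan=[
    {"tx":-41,"ty":26,"tz":0,"ax":0,"ay":0,"az":0,"hand":60},
    {"tx":-41,"ty":26,"tz":0,"ax":0,"ay":0,"az":0,"hand":60},
    {"tx":-41,"ty":26,"tz":0,"ax":0,"ay":0,"az":0,"hand":60},
    {"tx":-41,"ty":26,"tz":0,"ax":0,"ay":0,"az":0,"hand":60},
    {"tx":-41,"ty":26,"tz":0,"ax":0,"ay":0,"az":0,"hand":60},
  ],
)

```text
time: 2.12
tool_pos: [0.4277, 0.2731, 0.2147]
eef_rot: [2.159, 2.282, 0.001]
ft_force: [0.8, 0.3, -0.3]
finger_gap: 0.0601
grasp_force: 0.0
```

Call:
send_rows(
  plan=[
    {"tx":-41,"ty":26,"tz":0,"ax":0,"ay":0,"az":0,"hand":60},
    {"tx":-36,"ty":25,"tz":0,"ax":0,"ay":0,"az":0,"hand":60},
    {"tx":0,"ty":0,"tz":40,"ax":0,"ay":0,"az":0,"hand":60},
    {"tx":0,"ty":0,"tz":40,"ax":0,"ay":0,"az":0,"hand":60},
    {"tx":0,"ty":0,"tz":0,"ax":0,"ay":0,"az":0,"hand":60},
  ],
)

```text
time: 2.75
tool_pos: [0.48, 0.1994, 0.1323]
eef_rot: [-2.158, -2.28, 0.008]
ft_force: [0.7, -0.5, 0.4]
finger_gap: 0.06
grasp_force: 0.0
```

Run:
```python
from h import *
go(np.array([.481,.18,.085]),tool("side"))
s=sense();print(s["tool_pos"],s["joint_positions"].round(2))
print("tool in stand",Sf.inv().apply(s["tool_pos"]-D)*1e3)
im=snapshot("top")
crop("top",170,100,300,250,4,"pics/c2.png",im)
```

```text
turn(tool) [-0.005  0.002 -0.001]  shift mm in NOW axes [-19.3   0.1  47.4]  in TARGET axes [-19.4  -0.1  47.3] t 2.75 F [ 0.7 -0.5  0.4] gap 0.06
[0.48004605 0.19939134 0.13232043] [0.39 0.29 1.93 0.   0.93 0.34]
tool in stand [-216.09898596  110.6600324   107.82042539]
```

View pics/c2.png

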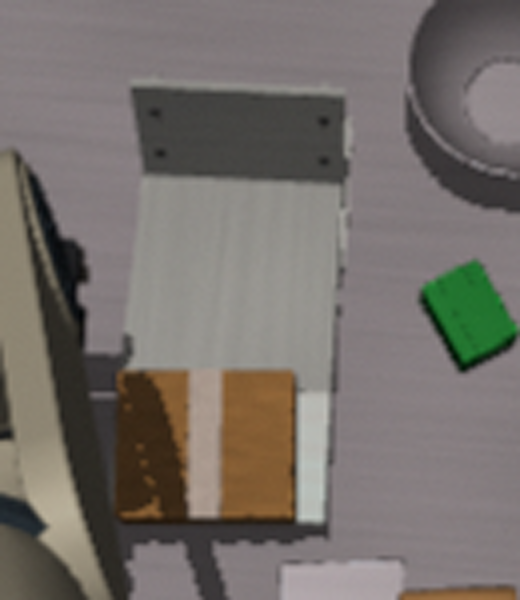

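Gripper is left of the carton at crop (60,300), and the carton's left edge is at x≈118. I'll lower it and push sideways.

Call:
send_rows(
  plan=[
    {"tx":0,"ty":0,"tz":45,"ax":0.005,"ay":0,"az":0,"hand":60},
    {"tx":-12,"ty":0,"tz":0,"ax":0,"ay":0,"az":0,"hand":60},
    {"tx":-10,"ty":0,"tz":0,"ax":0,"ay":0,"az":0,"hand":60},
    {"tx":-4,"ty":0,"tz":0,"ax":0,"ay":0,"az":0,"hand":60},
    {"tx":-4,"ty":0,"tz":0,"ax":0,"ay":0,"az":0,"hand":60},
  ],
)

```text
time: 3.42
tool_pos: [0.4854, 0.171, 0.0913]
eef_rot: [-2.159, -2.279, -0.001]
ft_force: [1.1, 4.7, 4.2]
finger_gap: 0.0604
grasp_force: 2.3
```

Call:
send_rows(
  plan=[
    {"tx":-3,"ty":0,"tz":0,"ax":0,"ay":0,"az":0,"hand":60},
    {"tx":-3,"ty":0,"tz":0,"ax":0,"ay":0,"az":0,"hand":60},
    {"tx":-3,"ty":0,"tz":0,"ax":0,"ay":0,"az":0,"hand":60},
    {"tx":0,"ty":0,"tz":0,"ax":0,"ay":0,"az":0,"hand":60},
    {"tx":0,"ty":0,"tz":0,"ax":0,"ay":0,"az":0,"hand":60},
  ],
)

```text
time: 4.05
tool_pos: [0.4843, 0.1616, 0.0897]
eef_rot: [-2.157, -2.279, 0.005]
ft_force: [0.2, 2.9, 3.3]
finger_gap: 0.0601
grasp_force: 1.8
```

Run:
```python
from h import *
s=sense();print("tool in stand",Sf.inv().apply(s["tool_pos"]-D)*1e3)
im=snapshot("top");a=top_rect(im,(190,180,250,235),.115);print(a,Sf.inv().apply(np.r_[a[0]/1e3,0]-D)*1e3)
```

```text
tool in stand [-213.97569468   72.67161019   65.17326943]
(array([488.4,  63.2]), array([97.9, 67.6]), 5.171686172485352) [-215.38085651  -25.78539604  -24.5       ]
```

Call:
send_rows(
  plan=[
    {"tx":25,"ty":0,"tz":0,"ax":0,"ay":0,"az":0,"hand":60},
    {"tx":15,"ty":0,"tz":-50,"ax":0,"ay":0,"az":0,"hand":60},
    {"tx":0,"ty":0,"tz":-50,"ax":0,"ay":0,"az":-0.1746,"hand":80},
    {"tx":0,"ty":0,"tz":0,"ax":0,"ay":0,"az":-0.1746,"hand":80},
    {"tx":0,"ty":0,"tz":0,"ax":0,"ay":0,"az":-0.1746,"hand":80},
  ],
)

```text
time: 4.72
tool_pos: [0.482, 0.2008, 0.1898]
eef_rot: [-1.485, -2.764, 0.006]
ft_force: [-0.9, -0.5, 0.2]
finger_gap: 0.0797
grasp_force: 0.0
```

Call:
send_rows(
  plan=[
    {"tx":0,"ty":0,"tz":0,"ax":0,"ay":0,"az":-0.1746,"hand":80},
    {"tx":0,"ty":0,"tz":0,"ax":0,"ay":0,"az":-0.1746,"hand":80},
    {"tx":0,"ty":0,"tz":0,"ax":0,"ay":0,"az":-0.1746,"hand":80},
    {"tx":0,"ty":0,"tz":0,"ax":0,"ay":0,"az":-0.1746,"hand":80},
    {"tx":0,"ty":0,"tz":0,"ax":0,"ay":0,"az":-0.1746,"hand":80},
  ],
)

```text
time: 5.35
tool_pos: [0.4816, 0.2006, 0.1888]
eef_rot: [-0.177, -3.13, 0.004]
ft_force: [-0.1, 0.3, 0.6]
finger_gap: 0.08
grasp_force: 0.0
```

Call:
send_rows(
  plan=[
    {"tx":0,"ty":0,"tz":0,"ax":0,"ay":0,"az":-0.1746,"hand":80},
    {"tx":27,"ty":-37,"tz":0,"ax":0,"ay":0,"az":0,"hand":80},
    {"tx":27,"ty":-37,"tz":0,"ax":0,"ay":0,"az":0,"hand":80},
    {"tx":27,"ty":-37,"tz":0,"ax":0,"ay":0,"az":0,"hand":80},
    {"tx":0,"ty":0,"tz":0,"ax":0,"ay":0,"az":0,"hand":80},
  ],
)

```text
time: 5.98
tool_pos: [0.405, 0.0838, 0.1893]
eef_rot: [0.084, -3.132, 0.003]
ft_force: [0.8, 0.5, 0.8]
finger_gap: 0.0798
grasp_force: 0.0
```

Run:
```python
from h import *
p=D*[1,1,0]+Sf.apply([-.295,0,0])+[0,0,.08]
go(p,tool("push"))
crop("top",170,100,300,250,4,"pics/c3.png")
```

```text
turn(tool) [-0.002 -0.008 -0.002]  shift mm in NOW axes [ -3.4   0.8 109.3]  in TARGET axes [ -2.5   0.6 109.3] t 5.975 F [0.8 0.5 0.8] gap 0.0798
```

View pics/c3.png

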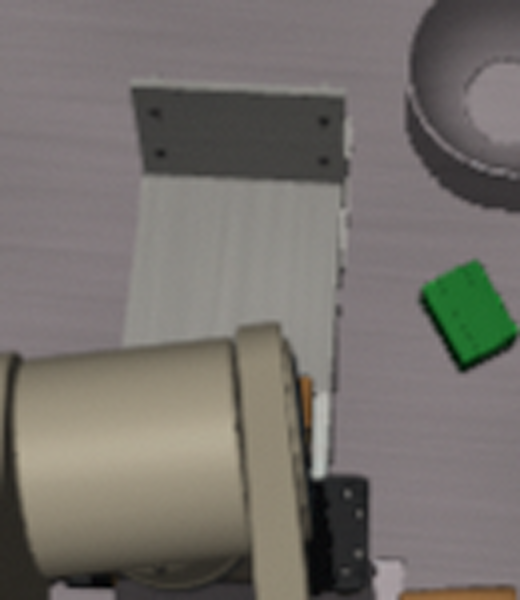

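Call:
send_rows(
  plan=[
    {"tx":0,"ty":0,"tz":55,"ax":0,"ay":0,"az":0,"hand":80},
    {"tx":0,"ty":0,"tz":49,"ax":0,"ay":0,"az":0,"hand":80},
    {"tx":-12,"ty":0,"tz":0,"ax":0,"ay":0,"az":0,"hand":80},
    {"tx":-6,"ty":0,"tz":0,"ax":0,"ay":0,"az":0,"hand":80},
    {"tx":-6,"ty":0,"tz":0,"ax":0,"ay":0,"az":0,"hand":80},
  ],
)

```text
time: 6.65
tool_pos: [0.4325, 0.0877, 0.0872]
eef_rot: [0.088, -3.137, -0.0]
ft_force: [-2.5, -0.6, -1.7]
finger_gap: 0.0801
grasp_force: 1.2
```

Call:
send_rows(
  plan=[
    {"tx":-6,"ty":0,"tz":0,"ax":0,"ay":0,"az":0,"hand":80},
    {"tx":-6,"ty":0,"tz":0,"ax":0,"ay":0,"az":0,"hand":80},
    {"tx":-6,"ty":0,"tz":0,"ax":0,"ay":0,"az":0,"hand":80},
    {"tx":-6,"ty":0,"tz":0,"ax":0,"ay":0,"az":0,"hand":80},
    {"tx":-6,"ty":0,"tz":0,"ax":0,"ay":0,"az":0,"hand":80},
  ],
)

```text
time: 7.28
tool_pos: [0.4611, 0.089, 0.0864]
eef_rot: [0.087, -3.135, 0.0]
ft_force: [-6.6, -1.3, 3.6]
finger_gap: 0.0798
grasp_force: 2.8
```

Call:
send_rows(
  plan=[
    {"tx":-6,"ty":0,"tz":0,"ax":0,"ay":0,"az":0,"hand":80},
    {"tx":-6,"ty":0,"tz":0,"ax":0,"ay":0,"az":0,"hand":80},
    {"tx":-6,"ty":0,"tz":0,"ax":0,"ay":0,"az":0,"hand":80},
    {"tx":-6,"ty":0,"tz":0,"ax":0,"ay":0,"az":0,"hand":80},
    {"tx":-6,"ty":0,"tz":0,"ax":0,"ay":0,"az":0,"hand":80},
  ],
)

```text
time: 7.9
tool_pos: [0.4921, 0.0908, 0.0863]
eef_rot: [0.087, -3.137, -0.0]
ft_force: [-2.7, 0.1, -0.8]
finger_gap: 0.08
grasp_force: 1.3
```

Run:
```python
from h import *
s=sense();print("tool in stand",Sf.inv().apply(s["tool_pos"]-D)*1e3)
go(deck([-140,0,5]),tool("push",tilt=np.radians(15)))
crop("side",180,130,330,240,5,"pics/c4.png")
```

```text
tool in stand [-210.18313707    1.57508795   61.77883698]
turn(tool) [ 0.     0.258 -0.   ]  shift mm in NOW axes [-76.3  -1.5  20.4]  in TARGET axes [-79.   -1.6   0.3] t 7.9 F [-2.7  0.1 -0.8] gap 0.08
```

View pics/c4.png

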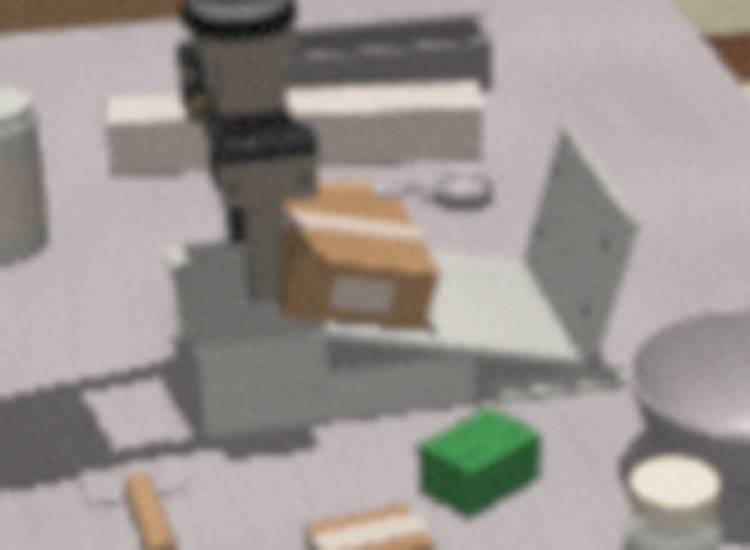

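The carton has tipped flat onto the deck (crop 360,260). I'll back off, tilt 15°, and push down the slope.

Call:
send_rows(
  plan=[
    {"tx":15,"ty":0,"tz":-6,"ax":0,"ay":0,"az":0,"hand":80},
    {"tx":0,"ty":0,"tz":0,"ax":0,"ay":0.13,"az":0,"hand":80},
    {"tx":0,"ty":0,"tz":0,"ax":0,"ay":0.13,"az":0,"hand":80},
    {"tx":-8,"ty":0,"tz":0,"ax":0,"ay":0,"az":0,"hand":80},
    {"tx":-8,"ty":0,"tz":0,"ax":0,"ay":0,"az":0,"hand":80},
  ],
)

```text
time: 8.57
tool_pos: [0.4914, 0.0907, 0.0872]
eef_rot: [0.08, -2.877, 0.011]
ft_force: [0.2, -0.7, 0.9]
finger_gap: 0.08
grasp_force: 0.0
```

Call:
send_rows(
  plan=[
    {"tx":-8,"ty":0,"tz":0,"ax":0,"ay":0,"az":0,"hand":80},
    {"tx":-8,"ty":0,"tz":0,"ax":0,"ay":0,"az":0,"hand":80},
    {"tx":-8,"ty":0,"tz":0,"ax":0,"ay":0,"az":0,"hand":80},
    {"tx":-8,"ty":0,"tz":0,"ax":0,"ay":0,"az":0,"hand":80},
    {"tx":-8,"ty":0,"tz":0,"ax":0,"ay":0,"az":0,"hand":80},
  ],
)

```text
time: 9.2
tool_pos: [0.5307, 0.0929, 0.0768]
eef_rot: [0.08, -2.876, 0.011]
ft_force: [-1.6, 0.1, -0.2]
finger_gap: 0.0799
grasp_force: 0.9
```

Run:
```python
from h import *
go(deck([-110,0,7]),tool("push",tilt=np.radians(15)))
```

```text
turn(tool) [ 0.    -0.003 -0.   ]  shift mm in NOW axes [-69.2  -1.5  -1.1]  in TARGET axes [-69.2  -1.5  -0.8] t 9.2 F [-1.6  0.1 -0.2] gap 0.0799
```

Call:
send_rows(
  plan=[
    {"tx":-8,"ty":0,"tz":0,"ax":0,"ay":0,"az":0,"hand":80},
    {"tx":-8,"ty":0,"tz":0,"ax":0,"ay":0,"az":0,"hand":80},
    {"tx":-8,"ty":0,"tz":0,"ax":0,"ay":0,"az":0,"hand":80},
    {"tx":-8,"ty":0,"tz":0,"ax":0,"ay":0,"az":0,"hand":80},
    {"tx":-8,"ty":0,"tz":0,"ax":0,"ay":0,"az":0,"hand":80},
  ],
)

```text
time: 9.82
tool_pos: [0.5692, 0.0951, 0.0665]
eef_rot: [0.08, -2.876, 0.011]
ft_force: [-1.6, -0.1, 3.0]
finger_gap: 0.0804
grasp_force: 1.5
```

Call:
send_rows(
  plan=[
    {"tx":-5,"ty":0,"tz":0,"ax":0,"ay":0,"az":0,"hand":80},
    {"tx":-4,"ty":0,"tz":0,"ax":0,"ay":0,"az":0,"hand":80},
    {"tx":-4,"ty":0,"tz":0,"ax":0,"ay":0,"az":0,"hand":80},
    {"tx":-3,"ty":0,"tz":0,"ax":0,"ay":0,"az":0,"hand":80},
    {"tx":-3,"ty":0,"tz":0,"ax":0,"ay":0,"az":0,"hand":80},
  ],
)

```text
time: 10.45
tool_pos: [0.5871, 0.0961, 0.0615]
eef_rot: [0.08, -2.875, 0.011]
ft_force: [-2.2, -0.8, 3.1]
finger_gap: 0.0798
grasp_force: 1.5
```

Run:
```python
from h import *
go(deck([-110,0,7]),tool("push",tilt=np.radians(15)))
```

```text
turn(tool) [ 0.    -0.003 -0.   ]  shift mm in NOW axes [-10.6  -1.5  -1. ]  in TARGET axes [-10.6  -1.5  -1. ] t 10.45 F [-2.2 -0.8  3.1] gap 0.0798
```

Call:
send_rows(
  plan=[
    {"tx":-2,"ty":0,"tz":0,"ax":0,"ay":0,"az":0,"hand":80},
    {"tx":-2,"ty":0,"tz":0,"ax":0,"ay":0,"az":0,"hand":80},
    {"tx":-2,"ty":0,"tz":0,"ax":0,"ay":0,"az":0,"hand":80},
    {"tx":-1,"ty":0,"tz":0,"ax":0,"ay":0,"az":0,"hand":80},
    {"tx":-1,"ty":0,"tz":0,"ax":0,"ay":0,"az":0,"hand":80},
  ],
)

```text
time: 11.08
tool_pos: [0.5947, 0.0965, 0.0594]
eef_rot: [0.08, -2.876, 0.011]
ft_force: [-1.3, -0.6, 3.1]
finger_gap: 0.0797
grasp_force: 1.5
```

Call:
send_rows(
  plan=[
    {"tx":-1,"ty":0,"tz":0,"ax":0,"ay":0,"az":0,"hand":80},
    {"tx":-1,"ty":0,"tz":0,"ax":0,"ay":0,"az":0,"hand":80},
  ],
)

```text
time: 11.32
tool_pos: [0.5952, 0.0966, 0.0593]
eef_rot: [0.08, -2.872, 0.011]
ft_force: [-9.6, -0.1, 10.8]
finger_gap: 0.0799
grasp_force: 6.3
```

Call:
send_rows(
  plan=[
    {"tx":-1,"ty":0,"tz":0,"ax":0,"ay":0,"az":0,"hand":80},
    {"tx":-1,"ty":0,"tz":0,"ax":0,"ay":0,"az":0,"hand":80},
  ],
)

```text
time: 11.58
tool_pos: [0.5952, 0.0966, 0.0593]
eef_rot: [0.079, -2.868, 0.011]
ft_force: [-16.8, -0.8, 17.9]
finger_gap: 0.0799
grasp_force: 10.7
```

Run:
```python
from h import *
go(deck([-110,0,7]),tool("push",tilt=np.radians(15)))
im=snapshot("side");crop("side",180,130,330,240,5,"pics/c5.png",im)
```

```text
turn(tool) [ 0.    -0.011 -0.001]  shift mm in NOW axes [-2.3 -1.6 -1.1]  in TARGET axes [-2.3 -1.6 -1. ] t 11.575 F [-16.8  -0.8  17.9] gap 0.0799
```

View pics/c5.png

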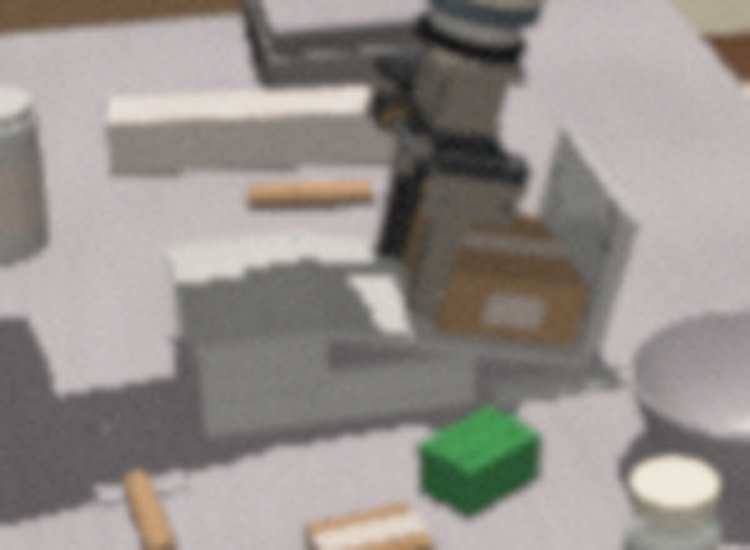

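The large carton is home and flush at crop (515,290). I'll retreat and go to the medium one.

Call:
send_rows(
  plan=[
    {"tx":25,"ty":0,"tz":0,"ax":0,"ay":0,"az":0,"hand":80},
    {"tx":10,"ty":0,"tz":-50,"ax":0,"ay":0,"az":0,"hand":90},
    {"tx":0,"ty":0,"tz":-50,"ax":0,"ay":0,"az":0,"hand":90},
    {"tx":0,"ty":0,"tz":-40,"ax":0,"ay":-0.13,"az":0,"hand":90},
    {"tx":0,"ty":0,"tz":0,"ax":0,"ay":-0.13,"az":0,"hand":90},
  ],
)

```text
time: 12.25
tool_pos: [0.6053, 0.0973, 0.2063]
eef_rot: [-0.087, 3.134, 0.002]
ft_force: [-0.4, 0.3, -1.0]
finger_gap: 0.09
grasp_force: 0.0
```

Run:
```python
from h import *
go(np.array([.5077,-.3329,.2]),tool("push",.132))
```

```text
turn(tool) [ 0.001  0.007 -0.077]  shift mm in NOW axes [ 121.4 -424.2    5.1]  in TARGET axes [ 153.4 -413.6    6.3] t 12.25 F [-0.4  0.3 -1. ] gap 0.09
```

Call:
send_rows(
  plan=[
    {"tx":12,"ty":-42,"tz":0,"ax":0,"ay":0,"az":0,"hand":90},
    {"tx":12,"ty":-42,"tz":0,"ax":0,"ay":0,"az":0,"hand":90},
    {"tx":12,"ty":-42,"tz":0,"ax":0,"ay":0,"az":0,"hand":90},
    {"tx":12,"ty":-42,"tz":0,"ax":0,"ay":0,"az":0,"hand":90},
    {"tx":12,"ty":-42,"tz":0,"ax":0,"ay":0,"az":0,"hand":90},
  ],
)

```text
time: 12.88
tool_pos: [0.5533, -0.1176, 0.2031]
eef_rot: [0.087, -3.137, 0.001]
ft_force: [-0.1, -0.8, 0.4]
finger_gap: 0.0899
grasp_force: 0.0
```

Call:
send_rows(
  plan=[
    {"tx":12,"ty":-42,"tz":0,"ax":0,"ay":0,"az":0,"hand":90},
    {"tx":12,"ty":-42,"tz":0,"ax":0,"ay":0,"az":0,"hand":90},
    {"tx":12,"ty":-42,"tz":0,"ax":0,"ay":0,"az":0,"hand":90},
    {"tx":12,"ty":-42,"tz":0,"ax":0,"ay":0,"az":0,"hand":90},
    {"tx":12,"ty":-44,"tz":30,"ax":0,"ay":0,"az":-0.077,"hand":90},
  ],
)

```text
time: 13.5
tool_pos: [0.5065, -0.3338, 0.1751]
eef_rot: [0.211, -3.134, 0.006]
ft_force: [-0.1, 0.1, -1.3]
finger_gap: 0.0901
grasp_force: 0.0
```

Call:
send_rows(
  plan=[
    {"tx":0,"ty":0,"tz":40,"ax":0,"ay":0,"az":0,"hand":90},
    {"tx":0,"ty":0,"tz":0,"ax":0,"ay":0,"az":0,"hand":90},
  ],
)

```text
time: 13.75
tool_pos: [0.5028, -0.3306, 0.1306]
eef_rot: [0.206, -3.126, -0.005]
ft_force: [-1.2, 0.7, 0.2]
finger_gap: 0.0902
grasp_force: 0.0
```

Run:
```python
from h import *
go(np.array([.5077,-.3329,.008]),tool("push",.132))
im=snapshot("top")
# large carton on deck: top face plane; plane of its top in deck coords
e,d=ray("top",[[0,0]])
h=cv2.cvtColor(im,cv2.COLOR_RGB2HSV).astype(int);m=((abs(h[...,0]-14)<6)&(h[...,2]>60)&(h[...,1]>30)).astype(np.uint8);k=0*m;k[110:225,190:265]=1;m*=k
n,l,st,_=cv2.connectedComponentsWithStats(m);i=1+np.argmax(st[1:,4]);cs=cv2.findContours((l==i).astype(np.uint8),0,1)[0][0][:,0]
e,d=ray("top",cs);eo=Df.inv().apply(e-D);dd=Df.inv().apply(d);P=eo+dd*((.045-eo[2])/dd[:,2])[:,None]
print(cv2.minAreaRect(np.float32(P[:,:2]*1e3)),st[i])
crop("top",180,100,400,260,3.6,"pics/c6.png",im)
```

```text
turn(tool) [ 0.004 -0.009 -0.001]  shift mm in NOW axes [ -5.6  -3.4 122.5]  in TARGET axes [ -4.5  -3.  122.6] t 13.75 F [-1.2  0.7  0.2] gap 0.0902
((-61.13147735595703, 0.08939743041992188), (124.20565032958984, 123.86070251464844), 1.9597262144088745) [ 206  136   45   38 1373]
```

View pics/c6.png

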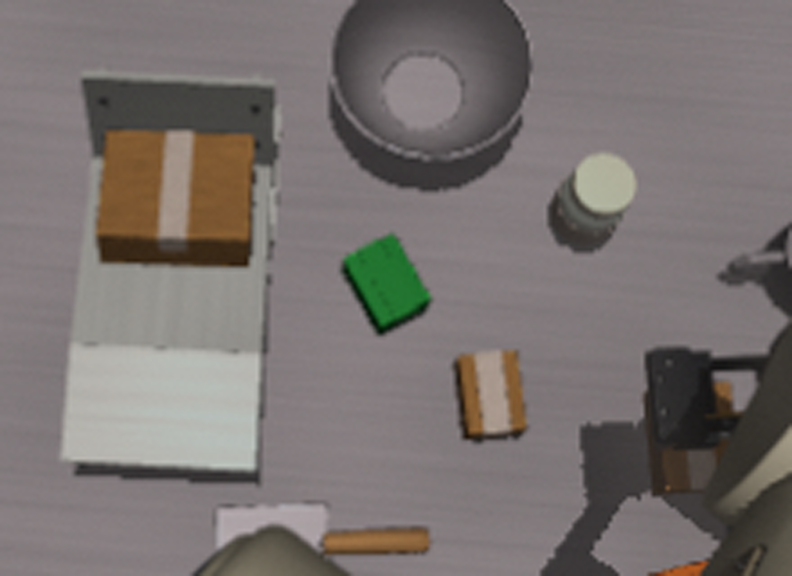

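Large is home, centred and parallel to the backstop (crop 178,190). The gripper is over the medium at crop (700,410).

Call:
send_rows(
  plan=[
    {"tx":-5,"ty":-3,"tz":40,"ax":0,"ay":0,"az":0,"hand":90},
    {"tx":0,"ty":0,"tz":40,"ax":0,"ay":0,"az":0,"hand":90},
    {"tx":0,"ty":0,"tz":30,"ax":0,"ay":0,"az":0,"hand":90},
    {"tx":0,"ty":0,"tz":0,"ax":0,"ay":0,"az":0,"hand":90},
  ],
)

```text
time: 14.3
tool_pos: [0.5097, -0.3327, 0.0231]
eef_rot: [0.209, -3.128, -0.001]
ft_force: [-0.4, 0.5, 0.3]
finger_gap: 0.0897
grasp_force: 0.0
```

Run:
```python
from h import *
go(np.array([.5077,-.3329,.008]),tool("push",.132))
```

```text
turn(tool) [ 0.001 -0.006  0.002]  shift mm in NOW axes [ 1.9  0.1 15.1]  in TARGET axes [ 2.   0.1 15.1] t 14.3 F [-0.4  0.5  0.3] gap 0.0897
```

Call:
send_rows(
  plan=[
    {"tx":2,"ty":0,"tz":14,"ax":0,"ay":0,"az":0,"hand":90},
    {"tx":0,"ty":0,"tz":0,"ax":0,"ay":0,"az":0,"hand":55},
    {"tx":0,"ty":0,"tz":0,"ax":0,"ay":0,"az":0,"hand":50},
    {"tx":0,"ty":0,"tz":0,"ax":0,"ay":0,"az":0,"hand":50},
    {"tx":0,"ty":0,"tz":0,"ax":0,"ay":0,"az":0,"hand":50},
  ],
  squeeze=30,
)

```text
time: 14.92
tool_pos: [0.5077, -0.3337, 0.0099]
eef_rot: [0.208, -3.13, -0.0]
ft_force: [-0.8, 4.0, 5.8]
finger_gap: 0.0614
grasp_force: 30.0
```

Call:
send_rows(
  plan=[
    {"tx":0,"ty":0,"tz":-20,"ax":0,"ay":0,"az":0,"hand":50},
    {"tx":0,"ty":0,"tz":-40,"ax":0,"ay":0,"az":0,"hand":50},
    {"tx":0,"ty":0,"tz":-50,"ax":0,"ay":0,"az":0,"hand":50},
    {"tx":0,"ty":0,"tz":-50,"ax":0,"ay":0,"az":0,"hand":50},
    {"tx":0,"ty":0,"tz":-50,"ax":0,"ay":0,"az":0.077,"hand":50},
  ],
)

```text
time: 15.55
tool_pos: [0.5082, -0.3337, 0.2221]
eef_rot: [0.085, -3.136, 0.001]
ft_force: [-0.0, -0.2, -2.1]
finger_gap: 0.0618
grasp_force: 30.0
```

Run:
```python
from h import *
go(deck([-75,0,130]),tool("push"))
```

```text
turn(tool) [-0.001 -0.004 -0.002]  shift mm in NOW axes [-178.4  423.6   51.5]  in TARGET axes [-179.   423.2   52.6] t 15.55 F [-0.  -0.2 -2.1] gap 0.0618
```

Call:
send_rows(
  plan=[
    {"tx":-18,"ty":42,"tz":0,"ax":0,"ay":0,"az":0,"hand":50},
    {"tx":-18,"ty":42,"tz":0,"ax":0,"ay":0,"az":0,"hand":50},
    {"tx":-18,"ty":42,"tz":0,"ax":0,"ay":0,"az":0,"hand":50},
    {"tx":-18,"ty":42,"tz":0,"ax":0,"ay":0,"az":0,"hand":50},
    {"tx":-18,"ty":42,"tz":0,"ax":0,"ay":0,"az":0,"hand":50},
  ],
)

```text
time: 16.18
tool_pos: [0.587, -0.1178, 0.22]
eef_rot: [0.087, -3.136, 0.001]
ft_force: [1.1, 1.2, -2.4]
finger_gap: 0.0621
grasp_force: 30.0
```

Call:
send_rows(
  plan=[
    {"tx":-18,"ty":42,"tz":0,"ax":0,"ay":0,"az":0,"hand":50},
    {"tx":-18,"ty":42,"tz":0,"ax":0,"ay":0,"az":0,"hand":50},
    {"tx":-18,"ty":42,"tz":0,"ax":0,"ay":0,"az":0,"hand":50},
    {"tx":-18,"ty":42,"tz":0,"ax":0,"ay":0,"az":0,"hand":50},
    {"tx":-18,"ty":45,"tz":0,"ax":0,"ay":0,"az":0,"hand":50},
  ],
)

```text
time: 16.8
tool_pos: [0.6651, 0.0998, 0.2195]
eef_rot: [0.087, -3.136, 0.001]
ft_force: [0.4, -0.5, -2.7]
finger_gap: 0.0617
grasp_force: 30.0
```

Call:
send_rows(
  plan=[
    {"tx":0,"ty":0,"tz":0,"ax":0,"ay":0.13,"az":0,"hand":50},
    {"tx":0,"ty":0,"tz":0,"ax":0,"ay":0.13,"az":0,"hand":50},
    {"tx":0,"ty":0,"tz":0,"ax":0,"ay":0,"az":0,"hand":50},
  ],
)

```text
time: 17.18
tool_pos: [0.6657, 0.0986, 0.2173]
eef_rot: [0.08, -2.875, 0.011]
ft_force: [0.3, 1.1, -2.9]
finger_gap: 0.0614
grasp_force: 30.0
```

Run:
```python
from h import *
go(deck([-75,0,62]),tool("push",tilt=np.radians(15)))
```

```text
turn(tool) [-0.    -0.004 -0.   ]  shift mm in NOW axes [-10.5   0.4 114.8]  in TARGET axes [-10.    0.4 114.8] t 17.175 F [ 0.3  1.1 -2.9] gap 0.0614
```

Call:
send_rows(
  plan=[
    {"tx":-5,"ty":0,"tz":45,"ax":0,"ay":0,"az":0,"hand":50},
    {"tx":-5,"ty":0,"tz":45,"ax":0,"ay":0,"az":0,"hand":50},
    {"tx":0,"ty":0,"tz":22,"ax":0,"ay":0,"az":0,"hand":50},
    {"tx":0,"ty":0,"tz":0,"ax":0,"ay":0,"az":0,"hand":50},
  ],
)

```text
time: 17.68
tool_pos: [0.6435, 0.0971, 0.1071]
eef_rot: [0.08, -2.875, 0.011]
ft_force: [0.1, -0.1, -2.0]
finger_gap: 0.0615
grasp_force: 30.0
```

Call:
send_rows(
  plan=[
    {"tx":0,"ty":0,"tz":2,"ax":0,"ay":0,"az":0,"hand":50},
    {"tx":0,"ty":0,"tz":2,"ax":0,"ay":0,"az":0,"hand":50},
    {"tx":0,"ty":0,"tz":1,"ax":0,"ay":0,"az":0,"hand":50},
    {"tx":0,"ty":0,"tz":0,"ax":0,"ay":0,"az":0,"hand":50},
  ],
)

```text
time: 18.18
tool_pos: [0.644, 0.0975, 0.103]
eef_rot: [0.08, -2.876, 0.011]
ft_force: [-0.0, 0.0, -2.9]
finger_gap: 0.0618
grasp_force: 30.0
```

Run:
```python
from h import *
go(deck([-42.5,0,54]),tool("push",tilt=np.radians(15)))
```

```text
turn(tool) [ 0.    -0.003 -0.   ]  shift mm in NOW axes [-34.    0.2   6.7]  in TARGET axes [-34.    0.2   6.8] t 18.175 F [-0.   0.  -2.9] gap 0.0618
```

Call:
send_rows(
  plan=[
    {"tx":0,"ty":0,"tz":2,"ax":0,"ay":0,"az":0,"hand":50},
    {"tx":0,"ty":0,"tz":2,"ax":0,"ay":0,"az":0,"hand":50},
    {"tx":0,"ty":0,"tz":1,"ax":0,"ay":0,"az":0,"hand":50},
    {"tx":0,"ty":0,"tz":0,"ax":0,"ay":0,"az":0,"hand":50},
  ],
)

```text
time: 18.68
tool_pos: [0.6424, 0.0974, 0.0979]
eef_rot: [0.08, -2.875, 0.011]
ft_force: [-0.6, 0.9, -2.8]
finger_gap: 0.062
grasp_force: 30.0
```

Call:
send_rows(
  plan=[
    {"tx":-10,"ty":0,"tz":0,"ax":0,"ay":0,"az":0,"hand":50},
    {"tx":-8,"ty":0,"tz":0,"ax":0,"ay":0,"az":0,"hand":50},
    {"tx":-8,"ty":0,"tz":0,"ax":0,"ay":0,"az":0,"hand":50},
    {"tx":-3,"ty":0,"tz":0,"ax":0,"ay":0,"az":0,"hand":50},
    {"tx":0,"ty":0,"tz":0,"ax":0,"ay":0,"az":0,"hand":50},
  ],
)

```text
time: 19.3
tool_pos: [0.6705, 0.0989, 0.0901]
eef_rot: [0.08, -2.875, 0.011]
ft_force: [-0.6, -0.4, -2.8]
finger_gap: 0.0619
grasp_force: 30.0
```

Call:
send_rows(
  plan=[
    {"tx":-1,"ty":0,"tz":0,"ax":0,"ay":0,"az":0,"hand":50},
    {"tx":-1,"ty":0,"tz":0,"ax":0,"ay":0,"az":0,"hand":50},
  ],
)

```text
time: 19.55
tool_pos: [0.6723, 0.099, 0.09]
eef_rot: [0.08, -2.876, 0.011]
ft_force: [-0.0, 0.2, -2.7]
finger_gap: 0.0615
grasp_force: 30.0
```

Run:
```python
from h import *
go(deck([-42.5,0,54]),tool("push",tilt=np.radians(15)))
```

```text
turn(tool) [ 0.    -0.003 -0.   ]  shift mm in NOW axes [-3.2  0.3  1.5]  in TARGET axes [-3.2  0.3  1.5] t 19.55 F [-0.   0.2 -2.7] gap 0.0615
```

Call:
send_rows(
  plan=[
    {"tx":-1,"ty":0,"tz":0,"ax":0,"ay":0,"az":0,"hand":50},
    {"tx":-1,"ty":0,"tz":0,"ax":0,"ay":0,"az":0,"hand":50},
  ],
)

```text
time: 19.8
tool_pos: [0.6744, 0.0992, 0.0894]
eef_rot: [0.08, -2.876, 0.011]
ft_force: [-0.1, -0.7, -2.1]
finger_gap: 0.0615
grasp_force: 30.0
```

Call:
send_rows(
  plan=[
    {"tx":0,"ty":0,"tz":1,"ax":0,"ay":0,"az":0,"hand":50},
    {"tx":0,"ty":0,"tz":1,"ax":0,"ay":0,"az":0,"hand":50},
  ],
)

```text
time: 20.05
tool_pos: [0.6744, 0.0992, 0.0886]
eef_rot: [0.08, -2.877, 0.01]
ft_force: [0.5, -0.8, 9.2]
finger_gap: 0.0617
grasp_force: 30.0
```

Run:
```python
from h import *
go(deck([-42.5,0,54]),tool("push",tilt=np.radians(15)))
```

```text
turn(tool) [ 0.    -0.002 -0.   ]  shift mm in NOW axes [-0.8  0.3  0.8]  in TARGET axes [-0.8  0.3  0.8] t 20.05 F [ 0.5 -0.8  9.2] gap 0.0617
```

Call:
send_rows(
  plan=[
    {"tx":-1,"ty":0,"tz":-0.7,"ax":0,"ay":0,"az":0,"hand":50},
    {"tx":-1,"ty":0,"tz":0,"ax":0,"ay":0,"az":0,"hand":50},
    {"tx":-1,"ty":0,"tz":0,"ax":0,"ay":0,"az":0,"hand":50},
  ],
)

```text
time: 20.42
tool_pos: [0.6764, 0.0993, 0.0881]
eef_rot: [0.08, -2.874, 0.01]
ft_force: [-5.2, 0.2, 9.4]
finger_gap: 0.062
grasp_force: 30.0
```

Run:
```python
from h import *
go(deck([-42.5,0,54]),tool("push",tilt=np.radians(15)))
```

```text
turn(tool) [ 0.    -0.004 -0.   ]  shift mm in NOW axes [1.2 0.2 0.8]  in TARGET axes [1.2 0.2 0.8] t 20.425 F [-5.2  0.2  9.4] gap 0.062
```

Call:
send_rows(
  plan=[
    {"tx":-1,"ty":0,"tz":0,"ax":0,"ay":0,"az":0,"hand":50},
    {"tx":-1,"ty":0,"tz":0,"ax":0,"ay":0,"az":0,"hand":50},
  ],
)

```text
time: 20.68
tool_pos: [0.6764, 0.0994, 0.0881]
eef_rot: [0.079, -2.87, 0.011]
ft_force: [-12.6, -0.6, 14.1]
finger_gap: 0.0618
grasp_force: 30.0
```

Call:
send_rows(
  plan=[
    {"tx":1,"ty":0,"tz":0,"ax":0,"ay":0,"az":0,"hand":50},
    {"tx":0,"ty":0,"tz":0,"ax":0,"ay":0,"az":0,"hand":75},
    {"tx":0,"ty":0,"tz":0,"ax":0,"ay":0,"az":0,"hand":80},
    {"tx":0,"ty":0,"tz":0,"ax":0,"ay":0,"az":0,"hand":80},
    {"tx":0,"ty":0,"tz":-10,"ax":0,"ay":0,"az":0,"hand":80},
  ],
)

```text
time: 21.3
tool_pos: [0.6799, 0.0995, 0.0962]
eef_rot: [0.08, -2.874, 0.011]
ft_force: [-1.0, 0.7, -1.1]
finger_gap: 0.0798
grasp_force: 0.0
```

Call:
send_rows(
  plan=[
    {"tx":2,"ty":0,"tz":-40,"ax":0,"ay":0,"az":0,"hand":80},
    {"tx":0,"ty":0,"tz":-50,"ax":0,"ay":0,"az":0,"hand":80},
    {"tx":0,"ty":0,"tz":-30,"ax":0,"ay":-0.13,"az":0,"hand":80},
    {"tx":0,"ty":0,"tz":0,"ax":0,"ay":-0.13,"az":0,"hand":80},
    {"tx":0,"ty":0,"tz":0,"ax":0,"ay":0,"az":0,"hand":80},
  ],
)

```text
time: 21.92
tool_pos: [0.7084, 0.1011, 0.2147]
eef_rot: [0.088, -3.136, 0.0]
ft_force: [0.1, -0.7, -0.5]
finger_gap: 0.0802
grasp_force: 0.0
```

Run:
```python
from h import *
go(np.array([.5293,-.1673,.12]),tool("push",.1786))
im=snapshot("top");print(top_rect(im,(300,190,335,228),.036))
```

```text
turn(tool) [ 0.    -0.004 -0.123]  shift mm in NOW axes [ 193.4 -258.    95.6]  in TARGET axes [ 224.  -232.3   94.7] t 21.925 F [ 0.1 -0.7 -0.5] gap 0.0802
(array([ 529.4, -167.8]), array([65.1, 48.7]), 11.388164520263672)
```

Call:
send_rows(
  plan=[
    {"tx":32,"ty":-43,"tz":0,"ax":0,"ay":0,"az":0,"hand":70},
    {"tx":32,"ty":-43,"tz":0,"ax":0,"ay":0,"az":0,"hand":70},
    {"tx":32,"ty":-43,"tz":0,"ax":0,"ay":0,"az":0,"hand":70},
    {"tx":32,"ty":-43,"tz":0,"ax":0,"ay":0,"az":0,"hand":70},
    {"tx":32,"ty":-43,"tz":0,"ax":0,"ay":0,"az":0,"hand":70},
  ],
)

```text
time: 22.6
tool_pos: [0.562, -0.124, 0.2137]
eef_rot: [0.087, -3.133, -0.001]
ft_force: [1.0, -0.3, -0.2]
finger_gap: 0.0703
grasp_force: 0.0
```

Call:
send_rows(
  plan=[
    {"tx":33,"ty":-43,"tz":0,"ax":0,"ay":0,"az":0,"hand":70},
    {"tx":0,"ty":0,"tz":40,"ax":0,"ay":0,"az":-0.13,"hand":70},
    {"tx":0,"ty":0,"tz":50,"ax":0,"ay":0,"az":0,"hand":70},
    {"tx":0,"ty":0,"tz":40,"ax":0,"ay":0,"az":0,"hand":70},
    {"tx":0,"ty":0,"tz":0,"ax":0,"ay":0,"az":0,"hand":70},
  ],
)

```text
time: 23.22
tool_pos: [0.5294, -0.1669, 0.0811]
eef_rot: [0.29, -3.116, -0.005]
ft_force: [0.5, 0.3, -0.2]
finger_gap: 0.0698
grasp_force: 0.0
```

Run:
```python
from h import *
go(np.array([.5293,-.1675,.007]),tool("push",.19))
im=snapshot("top");crop("top",190,100,345,230,4.5,"pics/c7.png",im)
```

```text
turn(tool) [ 0.005 -0.012 -0.005]  shift mm in NOW axes [-0.7 -0.9 74.1]  in TARGET axes [ 0.2 -0.6 74.1] t 23.225 F [ 0.5  0.3 -0.2] gap 0.0698
```

View pics/c7.png

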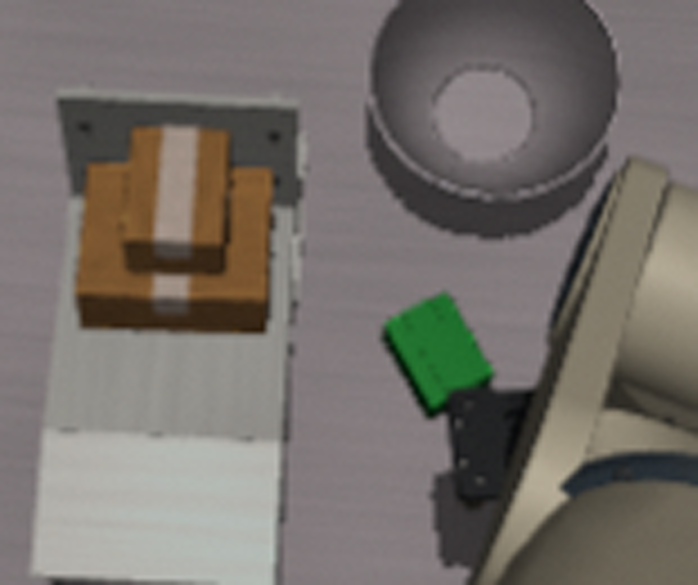

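The medium sits flat, centred and home on the large (crop 178,195). I'll lower onto the small.

Call:
send_rows(
  plan=[
    {"tx":0,"ty":0,"tz":40,"ax":0,"ay":0,"az":0,"hand":70},
    {"tx":0,"ty":0,"tz":25,"ax":0,"ay":0,"az":0,"hand":70},
    {"tx":0,"ty":0,"tz":6,"ax":0,"ay":0,"az":0,"hand":70},
    {"tx":0,"ty":0,"tz":0,"ax":0,"ay":0,"az":0,"hand":70},
  ],
)

```text
time: 23.78
tool_pos: [0.5317, -0.1676, 0.0142]
eef_rot: [0.291, -3.124, 0.0]
ft_force: [0.4, -0.7, 0.9]
finger_gap: 0.0702
grasp_force: 0.0
```

Call:
send_rows(
  plan=[
    {"tx":0,"ty":0,"tz":0,"ax":0,"ay":0,"az":0,"hand":45},
    {"tx":0,"ty":0,"tz":0,"ax":0,"ay":0,"az":0,"hand":36},
    {"tx":0,"ty":0,"tz":0,"ax":0,"ay":0,"az":0,"hand":36},
    {"tx":0,"ty":0,"tz":0,"ax":0,"ay":0,"az":0,"hand":36},
    {"tx":0,"ty":0,"tz":0,"ax":0,"ay":0,"az":0,"hand":36},
  ],
  squeeze=25,
)

```text
time: 24.4
tool_pos: [0.531, -0.1673, 0.0139]
eef_rot: [0.291, -3.124, 0.0]
ft_force: [-1.0, 1.3, 7.5]
finger_gap: 0.0476
grasp_force: 25.0
```

Call:
send_rows(
  plan=[
    {"tx":0,"ty":0,"tz":-20,"ax":0,"ay":0,"az":0,"hand":36},
    {"tx":0,"ty":0,"tz":-50,"ax":0,"ay":0,"az":0,"hand":36},
    {"tx":0,"ty":0,"tz":-50,"ax":0,"ay":0,"az":0,"hand":36},
    {"tx":0,"ty":0,"tz":-60,"ax":0,"ay":0,"az":0,"hand":36},
    {"tx":0,"ty":0,"tz":-60,"ax":0,"ay":0,"az":0.13,"hand":36},
  ],
)

```text
time: 25.02
tool_pos: [0.5311, -0.1671, 0.2549]
eef_rot: [0.083, -3.135, 0.0]
ft_force: [0.8, -0.7, -1.3]
finger_gap: 0.0478
grasp_force: 25.0
```

Run:
```python
from h import *
go(deck([-65,0,150]),tool("push"))
```

```text
turn(tool) [-0.    -0.005 -0.003]  shift mm in NOW axes [-161.3  258.5   67.8]  in TARGET axes [-161.6  258.1   68.7] t 25.025 F [ 0.8 -0.7 -1.3] gap 0.0478
```

Call:
send_rows(
  plan=[
    {"tx":-27,"ty":43,"tz":0,"ax":0,"ay":0,"az":0,"hand":36},
    {"tx":-27,"ty":43,"tz":0,"ax":0,"ay":0,"az":0,"hand":36},
    {"tx":-27,"ty":43,"tz":0,"ax":0,"ay":0,"az":0,"hand":36},
    {"tx":-27,"ty":43,"tz":0,"ax":0,"ay":0,"az":0,"hand":36},
    {"tx":-27,"ty":43,"tz":0,"ax":0,"ay":0,"az":0,"hand":36},
  ],
)

```text
time: 25.65
tool_pos: [0.6549, 0.0564, 0.2523]
eef_rot: [0.087, -3.135, 0.001]
ft_force: [0.1, 0.3, -1.2]
finger_gap: 0.0478
grasp_force: 25.0
```

Call:
send_rows(
  plan=[
    {"tx":-27,"ty":43,"tz":0,"ax":0,"ay":0,"az":0,"hand":36},
    {"tx":0,"ty":0,"tz":0,"ax":0,"ay":0.13,"az":0,"hand":36},
    {"tx":0,"ty":0,"tz":0,"ax":0,"ay":0.13,"az":0,"hand":36},
    {"tx":0,"ty":0,"tz":0,"ax":0,"ay":0,"az":0,"hand":36},
  ],
)

```text
time: 26.15
tool_pos: [0.6798, 0.0994, 0.2497]
eef_rot: [0.08, -2.873, 0.011]
ft_force: [0.9, 0.2, -1.8]
finger_gap: 0.0476
grasp_force: 25.0
```

Run:
```python
from h import *
go(deck([-60,0,104]),tool("push",tilt=np.radians(15)))
```

```text
turn(tool) [-0.    -0.006 -0.   ]  shift mm in NOW axes [-20.4   0.4 107.6]  in TARGET axes [-19.8   0.3 107.8] t 26.15 F [ 0.9  0.2 -1.8] gap 0.0476
```

Call:
send_rows(
  plan=[
    {"tx":-10,"ty":0,"tz":45,"ax":0,"ay":0,"az":0,"hand":36},
    {"tx":-10,"ty":0,"tz":45,"ax":0,"ay":0,"az":0,"hand":36},
    {"tx":0,"ty":0,"tz":17,"ax":0,"ay":0,"az":0,"hand":36},
    {"tx":0,"ty":0,"tz":0,"ax":0,"ay":0,"az":0,"hand":36},
  ],
)

```text
time: 26.65
tool_pos: [0.6695, 0.0988, 0.1438]
eef_rot: [0.08, -2.875, 0.011]
ft_force: [0.2, 0.5, -1.6]
finger_gap: 0.0478
grasp_force: 25.0
```

Call:
send_rows(
  plan=[
    {"tx":-6,"ty":0,"tz":0,"ax":0,"ay":0,"az":0,"hand":36},
    {"tx":-6,"ty":0,"tz":0,"ax":0,"ay":0,"az":0,"hand":36},
    {"tx":-6,"ty":0,"tz":0,"ax":0,"ay":0,"az":0,"hand":36},
    {"tx":0,"ty":0,"tz":2,"ax":0,"ay":0,"az":0,"hand":36},
    {"tx":0,"ty":0,"tz":0,"ax":0,"ay":0,"az":0,"hand":36},
  ],
)

```text
time: 27.28
tool_pos: [0.687, 0.0998, 0.1367]
eef_rot: [0.08, -2.875, 0.011]
ft_force: [-0.1, 0.3, -1.2]
finger_gap: 0.0477
grasp_force: 25.0
```

Run:
```python
from h import *
go(deck([-30,0,98]),tool("push",tilt=np.radians(15)))
```

```text
turn(tool) [ 0.    -0.004 -0.   ]  shift mm in NOW axes [-13.6   0.3   6.4]  in TARGET axes [-13.6   0.3   6.4] t 27.275 F [-0.1  0.3 -1.2] gap 0.0477
```

Call:
send_rows(
  plan=[
    {"tx":-4,"ty":0,"tz":2,"ax":0,"ay":0,"az":0,"hand":36},
    {"tx":-3,"ty":0,"tz":1.5,"ax":0,"ay":0,"az":0,"hand":36},
    {"tx":-2,"ty":0,"tz":1,"ax":0,"ay":0,"az":0,"hand":36},
    {"tx":0,"ty":0,"tz":0,"ax":0,"ay":0,"az":0,"hand":36},
  ],
)

```text
time: 27.78
tool_pos: [0.6947, 0.1003, 0.1301]
eef_rot: [0.08, -2.875, 0.011]
ft_force: [0.3, 0.9, -1.4]
finger_gap: 0.0476
grasp_force: 25.0
```

Call:
send_rows(
  plan=[
    {"tx":0,"ty":0,"tz":1,"ax":0,"ay":0,"az":0,"hand":36},
    {"tx":0,"ty":0,"tz":0.5,"ax":0,"ay":0,"az":0,"hand":36},
    {"tx":0,"ty":0,"tz":0,"ax":0,"ay":0,"az":0,"hand":36},
  ],
)

```text
time: 28.15
tool_pos: [0.6943, 0.1003, 0.1289]
eef_rot: [0.08, -2.876, 0.011]
ft_force: [0.1, -0.5, -1.6]
finger_gap: 0.0481
grasp_force: 25.0
```

Run:
```python
from h import *
go(deck([-30,0,98]),tool("push",tilt=np.radians(15)))
```

```text
turn(tool) [ 0.    -0.003 -0.   ]  shift mm in NOW axes [-4.5  0.3  0.9]  in TARGET axes [-4.5  0.3  0.9] t 28.15 F [ 0.1 -0.5 -1.6] gap 0.0481
```

Next I step down to contact, then forward.

Call:
send_rows(
  plan=[
    {"tx":-1,"ty":0,"tz":0.5,"ax":0,"ay":0,"az":0,"hand":36},
    {"tx":-1,"ty":0,"tz":0.5,"ax":0,"ay":0,"az":0,"hand":36},
    {"tx":0,"ty":0,"tz":0,"ax":0,"ay":0,"az":0,"hand":36},
  ],
)

```text
time: 28.52
tool_pos: [0.6962, 0.1004, 0.1282]
eef_rot: [0.08, -2.876, 0.01]
ft_force: [-0.5, -0.7, 4.9]
finger_gap: 0.0477
grasp_force: 25.0
```

Call:
send_rows(
  plan=[
    {"tx":-1,"ty":0,"tz":0.3,"ax":0,"ay":0,"az":0,"hand":36},
    {"tx":-1,"ty":0,"tz":0.3,"ax":0,"ay":0,"az":0,"hand":36},
    {"tx":0,"ty":0,"tz":0,"ax":0,"ay":0,"az":0,"hand":36},
  ],
)

```text
time: 28.9
tool_pos: [0.6981, 0.1005, 0.1277]
eef_rot: [0.08, -2.876, 0.01]
ft_force: [-1.9, -0.6, 9.4]
finger_gap: 0.0483
grasp_force: 25.0
```

Run:
```python
from h import *
go(deck([-30,0,98]),tool("push",tilt=np.radians(15)))
```

```text
turn(tool) [ 0.    -0.002 -0.   ]  shift mm in NOW axes [-0.5  0.2  0.7]  in TARGET axes [-0.5  0.2  0.7] t 28.9 F [-1.9 -0.6  9.4] gap 0.0483
```

Call:
send_rows(
  plan=[
    {"tx":-1,"ty":0,"tz":-0.4,"ax":0,"ay":0,"az":0,"hand":36},
    {"tx":-1,"ty":0,"tz":0,"ax":0,"ay":0,"az":0,"hand":36},
    {"tx":0,"ty":0,"tz":0,"ax":0,"ay":0,"az":0,"hand":36},
  ],
)

```text
time: 29.28
tool_pos: [0.6994, 0.1007, 0.1274]
eef_rot: [0.08, -2.875, 0.01]
ft_force: [-4.4, 0.4, 8.1]
finger_gap: 0.048
grasp_force: 25.0
```

Call:
send_rows(
  plan=[
    {"tx":-1,"ty":0,"tz":0,"ax":0,"ay":0,"az":0,"hand":36},
    {"tx":0,"ty":0,"tz":0,"ax":0,"ay":0,"az":0,"hand":36},
  ],
)

```text
time: 29.52
tool_pos: [0.6994, 0.1007, 0.1274]
eef_rot: [0.08, -2.872, 0.011]
ft_force: [-7.6, -0.9, 11.5]
finger_gap: 0.0478
grasp_force: 25.0
```

Call:
send_rows(
  plan=[
    {"tx":0.5,"ty":0,"tz":0,"ax":0,"ay":0,"az":0,"hand":36},
    {"tx":0,"ty":0,"tz":0,"ax":0,"ay":0,"az":0,"hand":62},
    {"tx":0,"ty":0,"tz":0,"ax":0,"ay":0,"az":0,"hand":66},
    {"tx":0,"ty":0,"tz":0,"ax":0,"ay":0,"az":0,"hand":66},
    {"tx":0,"ty":0,"tz":-10,"ax":0,"ay":0,"az":0,"hand":66},
  ],
)

```text
time: 30.15
tool_pos: [0.7024, 0.1006, 0.1351]
eef_rot: [0.08, -2.874, 0.011]
ft_force: [0.4, -1.1, 0.7]
finger_gap: 0.0663
grasp_force: 0.0
```

Call:
send_rows(
  plan=[
    {"tx":0,"ty":0,"tz":-40,"ax":0,"ay":0,"az":0,"hand":66},
    {"tx":0,"ty":0,"tz":-50,"ax":0,"ay":0,"az":0,"hand":66},
    {"tx":20,"ty":-45,"tz":0,"ax":0,"ay":0,"az":0,"hand":66},
    {"tx":20,"ty":-45,"tz":0,"ax":0,"ay":0,"az":0,"hand":66},
    {"tx":20,"ty":-45,"tz":0,"ax":0,"ay":0,"az":0,"hand":66},
  ],
)

```text
time: 30.78
tool_pos: [0.6759, -0.0372, 0.2392]
eef_rot: [0.081, -2.877, 0.011]
ft_force: [0.6, -1.2, -1.0]
finger_gap: 0.0658
grasp_force: 0.0
```

Call:
send_rows(
  plan=[
    {"tx":20,"ty":-45,"tz":0,"ax":0,"ay":0,"az":0,"hand":66},
    {"tx":20,"ty":-45,"tz":0,"ax":0,"ay":0,"az":0,"hand":66},
    {"tx":20,"ty":-45,"tz":0,"ax":0,"ay":0,"az":0,"hand":66},
    {"tx":0,"ty":0,"tz":0,"ax":0,"ay":0,"az":0,"hand":66},
  ],
)

```text
time: 31.28
tool_pos: [0.6252, -0.1772, 0.2554]
eef_rot: [0.074, -2.877, 0.012]
ft_force: [0.1, 0.6, 0.1]
finger_gap: 0.0659
grasp_force: 0.0
```

Run:
```python
from h import *
a=snapshot("top")[105:195,190:280];b=snapshot("side")[130:220,220:330]
f=lambda i,s:cv2.resize(i[...,::-1],None,fx=s,fy=s,interpolation=cv2.INTER_CUBIC)
cv2.imwrite("pics/c8.png",np.hstack([f(a,3.6),f(b,3.6)]));print(sense()["tool_pos"])
```

```text
[ 0.62605222 -0.17414775  0.25456518]
```

View pics/c8.png

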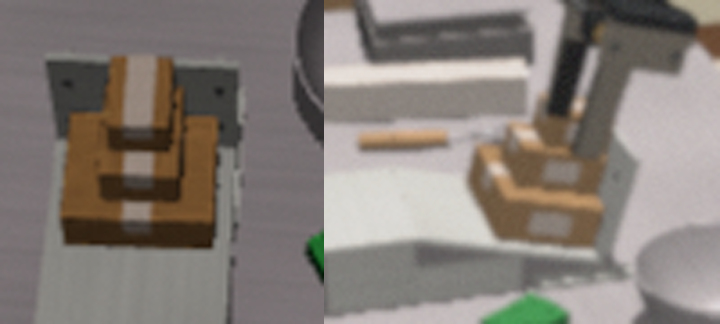

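Run:
```python
from h import *
def at(uv,z):
    e,d=ray("top",uv);eo=Df.inv().apply(e-D);dd=Df.inv().apply(d);return ((eo+dd*((z/1e3-eo[2])/dd[:,2])[:,None])*1e3).round(1)
f=lambda p:np.array(p)/3.6+[190,105]
print("small top corners",at(f([(112,57),(172,57),(171,134),(106,132)]),121)[:,:2].tolist())
print("med rear",at(f([(100,182),(178,186)]),85)[:,:2].tolist())
print("large rear, front",at(f([(63,222),(214,226),(68,115),(217,120)]),45)[:,:2].tolist())
print("backstop top",at(f([(46,62),(240,68)]),110)[:,:2].tolist())
```

```text
small top corners [[-2.5, 19.4], [-1.0, -26.3], [-71.5, -29.0], [-71.3, 19.2]]
med rear [[-92.4, 24.7], [-93.9, -34.3]]
large rear, front [[-104.8, 55.4], [-104.4, -61.8], [-4.4, 59.7], [-5.1, -60.8]]
backstop top [[-0.7, 71.1], [-1.2, -78.3]]
```

```bash
python3 -c "
from cell import *
print(finish_job())"
```

```text
the job is handed in; nothing more can be done
None
```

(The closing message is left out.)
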